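# Present a feeder post's tenon to the inspection camera

### The job

The small feeder post in the wooden fixture on the bench is due for inspection. Slide the fixture's lock fully open to its end stop, then take the post out and hold it up to the small inspection camera on its column: tenon end towards the lens, tip about 6 cm in front of the glass, the post centred on and in line with the direction in which the camera looks (it looks somewhat downward, so tip the post to match). Finish while holding the post still there, leave the lock open, and neither touch the camera nor disturb the other things on the bench.

Things in the scene. Friction and masses are not known exactly. Their poses are not given: they have to be found in the camera images.
- post: loose pale wooden post, 35 g: square bar 18x18x110 mm with a thinner round tenon (diameter 10, 20 long) on one end. Origin at the middle of the square bar; x along the bar towards the tenon, z up as it lies. It lies level in the fixture's two saddles, origin 43 mm above the bench; grip the bar's sides from above at its middle, between the saddles.
- tenon_tip (a point): centre of the free end face of the tenon, 75 mm from the post's origin along the post's x
- fixture: fixed: plywood board 168x196x12 mm with two wooden saddles for the post. Origin on the bench under the post's origin, x towards the tenon, y towards the lock's open end. Saddles at x = -44 and 44 mm, 12 thick, up to z = 46; 76 mm free between them, down to z = 12. End stops at x = -61 and 81, up to z = 48. Lock at x = -44 between rails up to z = 24, open stop at y = 126.
- lock (a joint): travel of the fixture's lock (m) along the fixture's +y. It starts between 0 and 0.012: locked, its flat steel tongue (14 mm wide, underside at z = 54 mm) lies over the post. 0.050 is fully open at the end stop; the tongue then ends 27 mm beside the post. Sliding takes about 2 to 3 N; it stays where it is left.
- lock_grip (a point): middle of the lock's upright black grip, which moves with the lock: 14 mm thick along the fixture's y, 24 mm long along x, standing 25 mm above the lock's steel plate (z = 60 to 85 mm). This point is at z = 72 mm. Pinch it from above on its two broad faces, closing along the fixture's y.
- camera: lens of the small inspection camera at the back: black ring of diameter 28 on a grey head 34 mm wide. Origin at the centre of the glass. It looks along this frame's -x: the tip belongs at (-60, 0, 0) mm in this frame, the post's x along its +x. z is the camera's up side. It faces the robot roughly and looks 11 to 26 degrees down; height and tilt are clamped and vary.
- camera_stand: fixed stand of the camera, which carries the camera: steel foot 84x100x14 mm, aluminium column of diameter 18 and 374 high at its far side; lens 235 to 320 mm above the bench. Origin on the bench at the foot's middle; front faces -x. Not to be touched.
- sanding_block: cork sanding block, 67x112x26, lying flat; origin at the centre of its underside (mm); bystander, to be left alone
- tape_measure1: pocket tape measure standing, 42x81x66; origin at the centre of its underside (mm); bystander, to be left alone
- screw_jar: clear jar of screws with a blue lid, 62x60x90; origin at the centre of its underside (mm); bystander, to be left alone
- drop_bottle1: small blue dropper bottle with a red cap, diameter 27, height 62, standing beside the camera stand; origin at the centre of its underside (mm); bystander, to be left alone
- offcut1: reddish wood offcut 45x120x19 lying flat close beside the fixture on the side away from the lock; origin at the centre of its underside (mm); bystander, to be left alone
There are look-alikes about, which are no part of the job. Of the things shaped like the post, the wooden one is meant.

How it is judged:
By the outcome, as a careful person would: the job done as asked, in the order asked, and still so for the second after the job is handed in, while the arm keeps its last pose, push and grip.
It also fails if it takes over 48 s, if anything falls off the work surface, if the arm or the gripper's body presses on something with over 40 N, if the wrist force passes 120 N, or if a joint passes its speed limit or range.

### The arm

A 6-joint arm with a two-finger parallel gripper is mounted at the origin on the work surface; the furniture and walls round the work are solid. World frame = base frame: x ahead of the robot, y to its left, z up, the work surface at z = 0. Lengths are in m, angles in rad, forces in N, time in s.
With the tool pointing down it reaches from about 0.4 to 0.825 m from the base axis. Payload 7 kg.
Tool frame: the origin (TCP) lies on the centre line of the jaws, within the pads' length; the fingertips stand 25 mm ahead of it and the grasp point (between the pads) lies 6 mm ahead of it; z points along the fingers, y is the line along which they close (so a half turn about z gives the same grasp; the last joint's range is limited). The gripper opens to 85 mm and grips with 20 to 120 N. Pads are 22 mm wide; open, the fingers measure 114 mm over their backs; the gripper's body (76 mm by 85 mm) begins 54 mm behind the grasp point. The pads swing forward as they close: fully open they stand 13 mm farther back than shut.
Start: joints at [-0.854, 0.359, 0.012, 0, -1.224, -0.288], TCP at [0.281, -0.614, 0.222] pointing down, gripper open.
Joint ranges: [-3.07, 3.07], [-1.43, 2.12], [-1.02, 1.25], [-3.03, 1.67], [-3.05, -0], [-3.03, 3.03]. Speed limits (rad/s): [2.39, 2.39, 3.01, 3.14, 3.14, 3.14].

### API

Orientations are given as a rotation vector (axis times angle).
In Python, from station import r, capture, get_calibration, finish_job, spot_in, trace, spot_point gives the robot as it stands.
- The arm moves only by the tool step_arm, never from a script. Its arguments are lists of equal length, an entry for each row: "hand": the finger opening in mm, from 0 to 85.4; "travel": the shift along the tool's x, y, z in fractions of the full range, 1 being 400 mm, a list of three; "angular": the turn, a rotation vector about the tool's x, y, z in shares of 90 degrees (1.0 is 90 degrees), a list of three. A call has 1 to 8 rows; each row is the pose to reach, as a shift and turn from the pose commanded when the call began, along the tool's axes at that moment; what a row does not reach only later rows make up. A row lasts 1/12 s, in which the tool goes at most 41.7 mm and 7.16 degrees, less where a joint would pass 70% of its speed; a pose out of reach is approached as far as the arm can. A shift or turn number past 1, either way, is cut back to 1. A call with a gripper value outside its range is refused whole. The fingers move at their own pace and stop on an object; the grip force is fixed at half the most. Time passes only in rows, so rows that repeat a pose let the fingers close. It gives the time, the measured TCP pose, the force, the opening and the grip force at its end, in the units of the state.
- r.read_state(): the state, without advancing time (a new reading comes with each control period).
- capture(name): name is "side" or "top"; returns (picture, depth): 480x640x3 uint8, red, green, blue; 480x640 float32, m along the optical axis (not along the pixel's ray), 0 where there is no reading.
- get_calibration(name): a dict with "vertical_fov" (degrees; the focal length in pixels is half the picture's height over the tangent of half this angle, whatever the lens; pixels are square), "cx", "cy" (the principal point, pixels), "distortion" ([k1, k2, p1, p2, k3] as OpenCV has them; the pictures are not rectified), "eye" and "attitude" of the camera in the world. Camera axes: x right, y down, z forward; pixel columns grow to the right and rows downward; lengths in m; the calibration is good to about 2 mm. A picture is of the moment at which its call begins. get_calibration takes no time and is no camera call.
- finish_job(): hands the job in; it is judged then, once.
Trained networks look in the newest picture that a camera, given by its name, has taken for a name from the list of things; names that differ only in an ending like _2 or _b are one class to them, and where a whole thing is asked for, a point or a joint stands for the part that bears it (a point fixed in the world has none). Each returns a list of dicts, best first, with "conf" (0 to 1); they miss things now and then, are a little off and sometimes report something else, mostly with a low value. They report only what shows in the picture. A call takes as long as a camera call. They do not tell look-alikes from the thing itself.
- spot_in(label, camera): "location" ([x, y, z] in m, in world coordinates, good to about 4 mm: the middle of the surface that is visible of it).
- trace(label, camera): "region" (480x640 bool, what is visible of it).
- spot_point(label, camera): "location" ([x, y, z] in m, in world coordinates, good to about 4 mm: a listed point, or the origin of a listed thing).
The state is a dict: "time_s": time; "joint_positions": joint angles; "qd": joint speeds; "effort": joint torques, N m; "ee_pos": TCP position; "tool_rot": TCP orientation; "contact_force": force on the tool from outside, world axes, zero at the start; "torque": the same for the moment, N m; "opening": opening from 0.0 (shut) to 1.0 (fully open); "gripper_force": force on a finger pad.
Only numpy, scipy, OpenCV 4.12 (cv2) and the standard library are available. Lean on these libraries where they do the work, as an engineer would, in place of code of your own. Each camera call takes 0.05 s, during which the arm holds its last target. There are 200 camera calls.

## Working session

There is one attempt and no reset: what is moved stays moved. The work goes in short steps, Python scripts to look and compute and a tool call to move; the robot and the scene stay as the last step left them, time stands still between calls to the robot, and variables do not carry over. Pictures are saved under pics/ and viewed, at most 10 in all, crops included, and the job is handed in when it is done.

Besides the shell and the picture viewer there is one more tool, called after "Call:" as name(argument=value, ...) on one line, values as JSON. step_arm: Moves the arm, as the interface text tells. Its arguments: {"type":"object","properties":{"hand":{"type":"array","items":{"type":"number"}},"travel":{"type":"array","items":{"type":"array","items":{"type":"number"}}},"angular":{"type":"array","items":{"type":"array","items":{"type":"number"}}}},"required":["hand","travel","angular"]}

```bash
mkdir -p pics; cat > h.py <<'E'
import numpy as np,cv2
from scipy.spatial.transform import Rotation as R
from station import r,capture,get_calibration,finish_job,spot_in,trace,spot_point
def save(n,p): cv2.imwrite('pics/'+n,cv2.cvtColor(p,cv2.COLOR_RGB2BGR))
def K(c):
    f=240/np.tan(np.radians(c['vertical_fov'])/2); return np.array([[f,0,c['cx']],[0,f,c['cy']],[0,0,1]])
def att(c):
    a=np.array(c['attitude'],float); return a if a.shape==(3,3) else R.from_rotvec(a).as_matrix()
def ray(c,uv):
    q=cv2.undistortPoints(np.array(uv,float).reshape(-1,1,2),K(c),np.array(c['distortion'],float)).reshape(-1,2)
    return np.c_[q,np.ones(len(q))]@att(c).T
def px2w(c,uv,d): return np.array(c['eye'])+ray(c,uv)*np.reshape(d,(-1,1))
def proj(c,P):
    A=att(c);t=-A.T@np.array(c['eye'])
    return cv2.projectPoints(np.array(P,float).reshape(-1,3),cv2.Rodrigues(A.T)[0],t,K(c),np.array(c['distortion'],float))[0].reshape(-1,2)
E
python3 - <<'E'
from h import *
np.set_printoptions(precision=4,suppress=True)
for n in('side','top'):
    c=get_calibration(n);print(n,c);p,d=capture(n);save(n+'0.png',p);np.save(n+'_d0.npy',d)
    for l in('post','tenon_tip','fixture','lock_grip','camera','camera_stand'):
        print(l,[(np.round(q['location'],3).tolist(),round(q['conf'],2),proj(c,q['location']).round().tolist()) for q in spot_point(l,n)[:4]])
print(r.read_state())
E
```

```text
side {'vertical_fov': 46.97578003076708, 'cx': 318.7065128885321, 'cy': 248.37057365615505, 'distortion': array([-0.0017,  0.    ,  0.    ,  0.    ,  0.    ]), 'eye': array([0.1547, 1.1296, 0.6472]), 'attitude': array([-0.3757,  2.4322, -1.6519])}
post [([0.316, -0.143, 0.008], 0.61, [[412.0, 299.0]])]
tenon_tip [([0.532, 0.045, 0.045], 0.92, [[308.0, 307.0]]), ([0.25, -0.124, 0.009], 0.84, [[437.0, 306.0]])]
fixture [([0.46, 0.039, -0.002], 0.67, [[338.0, 328.0]])]
lock_grip [([0.478, -0.068, 0.002], 0.7, [[343.0, 306.0]]), ([0.405, 0.101, 0.071], 0.64, [[355.0, 316.0]])]
camera [([0.631, -0.066, 0.298], 0.5, [[282.0, 187.0]])]
camera_stand [([0.654, -0.071, 0.002], 0.76, [[278.0, 296.0]])]
top {'vertical_fov': 42.25388734264828, 'cx': 317.203599445983, 'cy': 233.21168418820426, 'distortion': array([-0.0283,  0.    ,  0.    ,  0.    ,  0.    ]), 'eye': array([-0.1314,  0.1443,  1.7568]), 'attitude': array([-1.763 ,  2.251 , -0.4414])}
post [([0.457, 0.038, 0.042], 0.52, [[310.0, 270.0]])]
tenon_tip [([0.534, 0.047, 0.042], 0.5, [[300.0, 247.0]])]
fixture [([0.458, 0.04, -0.002], 0.86, [[309.0, 274.0]]), ([0.656, -0.069, 0.0], 0.74, [[328.0, 208.0]])]
lock_grip [([0.402, 0.101, 0.072], 0.65, [[292.0, 289.0]])]
camera [([0.628, -0.065, 0.296], 0.41, [[330.0, 170.0]])]
camera_stand [([0.656, -0.072, -0.002], 0.84, [[329.0, 208.0]])]
{'time_s': 0.7, 'joint_positions': array([-0.8539,  0.3586,  0.0119,  0.    , -1.2241, -0.2881]), 'qd': array([-0.0007,  0.0014,  0.0011,  0.0011, -0.0005,  0.0012]), 'effort': array([  0.0004, -58.2763,  29.3607,   6.9403,  -0.0005,  -0.    ]), 'ee_pos': array([ 0.2806, -0.6139,  0.2219]), 'tool_rot': array([-0.6683,  3.0697, -0.0001]), 'contact_force': array([-0.3371, -0.56  ,  0.4246]), 'torque': array([-0.035 , -0.0172, -0.0059]), 'gripper_force': 0.0, 'opening': 0.991642032559134}
```

```bash
python3 - <<'E'
import cv2
s=cv2.imread('pics/side0.png');t=cv2.imread('pics/top0.png')
cv2.imwrite('pics/s1.png',cv2.resize(s[130:380,210:510],(720,600),interpolation=3))
cv2.imwrite('pics/t1.png',cv2.resize(t[130:360,200:440],(626,600),interpolation=3))
E
```

```text
(no output)
```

View pics/s1.png

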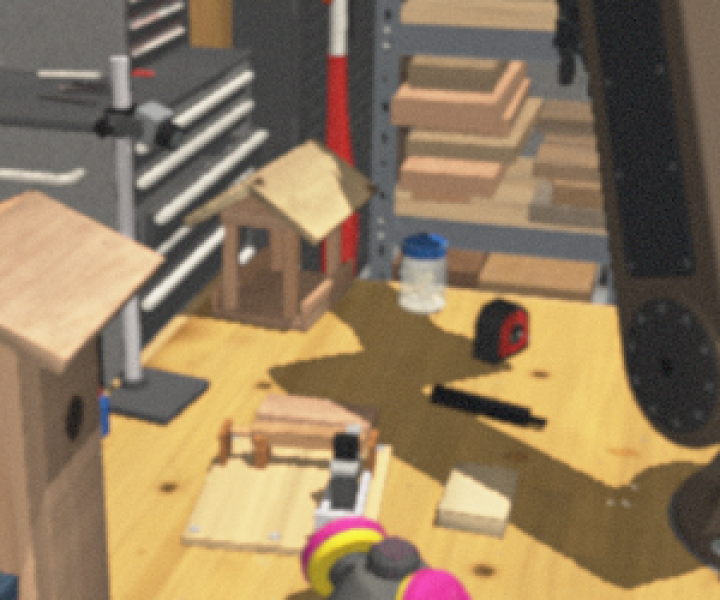

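View pics/t1.png

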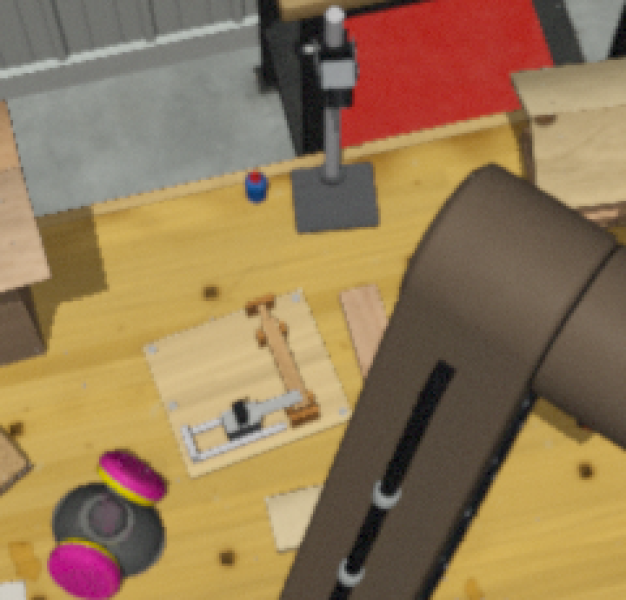

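View pics/side0.png

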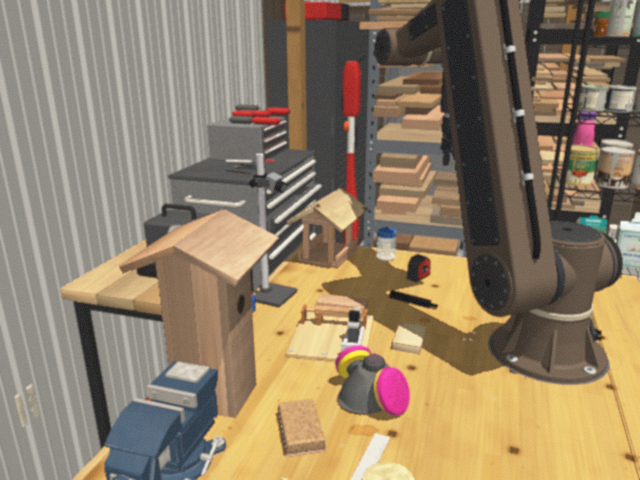

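The candidates for the post are the black bar at side (412,299), lying loose on the bench, and the wooden one at side about (325,312) / top (310,270). The wooden one lies in the fixture's saddles and is the one meant, which the enlarged crops confirm. The sanding block, tape measure, jar, bottle and offcut are clear of the fixture's lock side. Next I measure the fixture and the camera pose.

```bash
python3 - <<'E'
from h import *
np.set_printoptions(precision=4,suppress=True)
ct=get_calibration('top');cs=get_calibration('side')
cor=np.array([(148,350),(303,290),(350,408),(193,475)])*0.3834+[200,130]
rr=ray(ct,cor);P=np.array(ct['eye'])+rr*((0.012-ct['eye'][2])/rr[:,2])[:,None];print(P,'\nedges',np.linalg.norm(np.roll(P,-1,0)-P,axis=1),np.degrees(np.arctan2(*(np.roll(P,-1,0)-P)[:,[1,0]].T)))
acc={}
for k in range(4):
  for n in('side','top'):
    c=get_calibration(n);p,d=capture(n)
    for l in('post','tenon_tip','fixture','lock_grip','camera','camera_stand'):
      for q in spot_point(l,n)[:3]: acc.setdefault((l,n),[]).append(np.r_[q['location'],q['conf']])
    if k==0:
      for l in('camera','camera_stand'):
        m=trace(l,n)
        if m:
          m=m[0];g=m['region']; np.save(f'{l}_{n}.npy',g)
          ys,xs=np.nonzero(g&(d>0));W=px2w(c,np.c_[xs,ys],d[ys,xs])
          print(l,n,m['conf'],len(xs),xs.min(),xs.max(),ys.min(),ys.max(),W.min(0),W.max(0),np.median(W,0))
for k,v in acc.items():
  print(k);print(np.array(v))
for n,w in(('side',(245,145,50)),('top',(305,130,55))):
  p,d=capture(n);x,y,s=w
  save(n+'_cam.png',cv2.resize(p[y:y+s,x:x+s],(390,390),interpolation=cv2.INTER_CUBIC))
cv2.imwrite('pics/cam2.png',np.hstack([cv2.imread('pics/side_cam.png'),cv2.imread('pics/top_cam.png')]))
E
```

```text
[[ 0.5224  0.1846  0.012 ]
 [ 0.5515 -0.005   0.012 ]
 [ 0.3996 -0.0224  0.012 ]
 [ 0.3662  0.1659  0.012 ]] 
edges [0.1919 0.1528 0.1912 0.1573] [ -81.2903 -173.4665  100.0757    6.8497]
camera side 0.68 89 275 285 181 191 [ 0.6231 -0.0703  0.2904] [ 0.6455 -0.046   0.3138] [ 0.6323 -0.0553  0.3033]
camera_stand side 0.84 1978 249 296 153 306 [ 0.6149 -1.1099 -0.3465] [ 1.1503 -0.0105  0.375 ] [ 0.6815 -0.0635  0.1055]
camera top 0.25 271 285 315 280 298 [0.3896 0.0328 0.0046] [0.4408 0.1215 0.0903] [0.4054 0.0913 0.0594]
camera_stand top 0.94 1427 312 345 133 219 [ 0.6104 -0.2563 -0.6897] [ 1.284  -0.0162  0.3781] [ 0.6663 -0.0688  0.0212]
('post', 'side')
[[ 0.3196 -0.146   0.0114  0.6   ]
 [ 0.459   0.0409  0.0482  0.57  ]
 [ 0.4581  0.0401  0.0464  0.78  ]
 [ 0.5301  0.0491  0.0434  0.62  ]
 [ 0.476  -0.0679 -0.0009  0.31  ]
 [ 0.3155 -0.145   0.0092  0.79  ]
 [ 0.4592  0.041   0.0471  0.63  ]
 [ 0.3174 -0.1434  0.0079  0.88  ]
 [ 0.461   0.0378  0.0451  0.79  ]]
('tenon_tip', 'side')
[[ 0.25   -0.1264  0.0117  0.74  ]
 [ 0.5295  0.0464  0.0426  0.65  ]
 [ 0.529   0.0472  0.0425
[... 1332 characters left out ...]
65  0.0001  0.97  ]
 [ 0.4591  0.0348 -0.001   0.83  ]
 [ 0.4575  0.0353  0.0396  0.46  ]
 [ 0.4607  0.0389 -0.0014  0.78  ]
 [ 0.4592  0.0381 -0.003   0.75  ]]
('lock_grip', 'top')
[[0.4037 0.1    0.0702 0.84  ]
 [0.404  0.1033 0.0715 0.76  ]
 [0.4021 0.1013 0.0707 0.68  ]
 [0.4008 0.1029 0.0724 0.7   ]]
('camera', 'top')
[[ 0.3991  0.0991  0.0723  0.55  ]
 [ 0.6265 -0.0652  0.2985  0.45  ]
 [ 0.6883  0.018   0.0027  0.53  ]
 [ 0.6277 -0.0659  0.2976  0.47  ]
 [ 0.6269 -0.0636  0.3     0.58  ]
 [ 0.6547 -0.0704  0.0004  0.28  ]
 [ 0.6266 -0.0661  0.299   0.62  ]]
('camera_stand', 'top')
[[ 0.6544 -0.0716 -0.0017  0.84  ]
 [ 0.6526 -0.0705 -0.0016  0.62  ]
 [ 0.6568 -0.0676 -0.001   0.66  ]]
```

View pics/cam2.png

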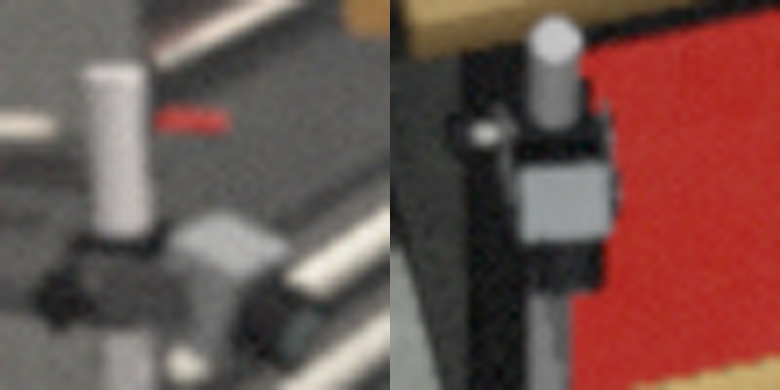

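The left crop shows the head from the side, with its grey top face at about (275,176) in the side picture and the lens ring to the right of it. The right crop shows the top face at about (330,158) and the black ring below it. Next I fit the planes from depth.

```bash
python3 - <<'E'
from h import *
np.set_printoptions(precision=4,suppress=True)
D={}
for n in('side','top'):
    D[n]=[];
    for k in range(5): p,d=capture(n);D[n].append(d)
    D[n]=np.where(np.min(D[n],0)>0,np.mean(D[n],0),0);np.save(n+'_dm.npy',D[n]);np.save(n+'_p.npy',p)
def fit(n,poly,s,o,tag):
    c=get_calibration(n);m=np.zeros((480,640),np.uint8)
    q=np.array(poly)/s+o; cv2.fillPoly(m,[np.round(q*1).astype(int)],1);m=cv2.erode(m,np.ones((3,3)))
    ys,xs=np.nonzero((m>0)&(D[n]>0));W=px2w(c,np.c_[xs,ys],D[n][ys,xs])
    for _ in range(4):
        cen=W.mean(0);u,S,v=np.linalg.svd(W-cen);e=(W-cen)@v[2];k=abs(e)<2.5*np.std(e)+1e-4;W=W[k]
    nn=v[2]*np.sign(v[2][2]);print(tag,len(W),'cen',cen,'n',nn,'rms',e.std(),'tilt',np.degrees(np.arccos(nn[2])),'az',np.degrees(np.arctan2(nn[1],nn[0])),'ext',np.ptp(W,0))
fit('top',[(132,165),(220,160),(218,240),(130,243)],7.09,[305,130],'headtop_top')
fit('side',[(170,235),(215,210),(290,245),(245,270)],7.8,[245,145],'headtop_side')
# foot corners in top crop t1
ct=get_calibration('top');cor=np.array([(292,172),(374,163),(378,228),(298,233)])*.3834+[200,130]
rr=ray(ct,cor);P=np.array(ct['eye'])+rr*((0.014-ct['eye'][2])/rr[:,2])[:,None];print(P,np.linalg.norm(np.roll(P,-1,0)-P,axis=1),np.degrees(np.arctan2(*(np.roll(P,-1,0)-P)[:,[1,0]].T)))
# all 3D points near head in both views
for n in D:
    c=get_calibration(n);yy,xx=np.mgrid[0:480,0:640];k=D[n].ravel()>0
    W=px2w(c,np.c_[xx.ravel(),yy.ravel()][k],D[n].ravel()[k])
    W=W[(abs(W-[.66,-.07,.3])<[.06,.05,.1]).all(1)];np.save(n+'_head.npy',W)
    col=W[(W[:,2]>.34)];print(n,'head pts',len(W),'column top pts',len(col),col.mean(0),col.min(0),col.max(0))
    h=W[(W[:,0]<.66)&(W[:,2]<.335)];print('bbox',h.min(0),h.max(0))
E
```

```text
headtop_top 111 cen [ 0.6475 -0.0683  0.3249] n [-0.3984  0.0502  0.9158] rms 0.0015244632819969186 tilt 23.67700064954576 az 172.82555133749662 ext [0.0249 0.0333 0.0146]
headtop_side 30 cen [ 0.6491 -0.0649  0.3238] n [-0.4005  0.0159  0.9161] rms 0.0004205230097715799 tilt 23.6314951843059 az 177.72441965797174 ext [0.0166 0.0237 0.0073]
[[ 0.7014 -0.0281  0.014 ]
 [ 0.6893 -0.1262  0.014 ]
 [ 0.6057 -0.1092  0.014 ]
 [ 0.6222 -0.0163  0.014 ]] [0.0988 0.0853 0.0944 0.08  ] [-97.0398 168.4629  79.9328  -8.5247]
side head pts 924 column top pts 111 [ 0.6879 -0.0667  0.3571] [ 0.6808 -0.0828  0.3401] [ 0.6979 -0.0615  0.3737]
bbox [ 0.6226 -0.0829  0.2849] [ 0.6599 -0.0452  0.3286]
top head pts 523 column top pts 79 [ 0.6841 -0.0728  0.3642] [ 0.6784 -0.082   0.3402] [ 0.6962 -0.0649  0.3784]
bbox [ 0.6207 -0.0908  0.2922] [ 0.6598 -0.0489  0.3319]
```

```bash
python3 - <<'E'
from h import *
np.set_printoptions(precision=4,suppress=True)
def rect(n,mask,z,tag):
    c=get_calibration(n);cs,_=cv2.findContours(mask.astype(np.uint8),cv2.RETR_EXTERNAL,cv2.CHAIN_APPROX_NONE)
    q=max(cs,key=cv2.contourArea).reshape(-1,2).astype(float);rr=ray(c,q);P=np.array(c['eye'])+rr*((z-c['eye'][2])/rr[:,2])[:,None]
    (cx,cy),wh,a=cv2.minAreaRect((P[:,:2]*1000).astype(np.float32));print(tag,n,cx,cy,wh,a)
for n in('top','side'):
    p,d=np.load(n+'_p.npy').astype(int),np.load(n+'_dm.npy');c=get_calibration(n)
    yy,xx=np.mgrid[0:480,0:640];W=px2w(c,np.c_[xx.ravel(),yy.ravel()],d.ravel()).reshape(480,640,3)
    g=p.max(2);near=(abs(W[...,0]-.655)<.075)&(abs(W[...,1]+.07)<.075)&(W[...,2]<.03)
    # dark grey: low saturation
    m=near&(g<110)&(p.max(2)-p.min(2)<30);rect(n,m,.014,'foot')
    t=trace('fixture',n)
    for f in t[:2]: rect(n,f['region'],.012,'fix %.2f'%f['conf'])
    # wood bits above saddle height: post top
    k=(abs(W[...,0]-.458)<.09)&(abs(W[...,1]-.038)<.03)&(W[...,2]>.035)&(W[...,2]<.056)
    Q=W[k];u,S,v=np.linalg.svd(Q-Q.mean(0));print('ridge',n,len(Q),Q.mean(0),np.degrees(np.arctan2(v[0][1],v[0][0]))%180,np.ptp(Q@v[0]), 'top z',np.percentile(Q[:,2],[50,80]))
for n in('top','side'):
    W=np.load(n+'_head.npy');a=np.radians(-8.5);ca,sa=np.cos(a),np.sin(a)
    L=np.c_[W[:,0]*ca+W[:,1]*sa,-W[:,0]*sa+W[:,1]*ca,W[:,2]]
    h=L[(L[:,0]<.665+.0)&(L[:,2]<.335)&(L[:,2]>.28)];print(n,len(h),h.min(0),h.max(0))
    print('lens exp',.629*ca-.0645*sa,-.629*sa-.0645*ca,' col y',np.percentile(L[L[:,2]>.34][:,1],[5,50,95]))
E
```

```text
foot top 659.679443359375 -68.43006134033203 (96.13359832763672, 84.3826904296875) 81.70335388183594
fix 0.79 top 460.61529541015625 84.25112915039062 (177.88815307617188, 199.12442016601562) 7.768810749053955
ridge top 355 [0.4648 0.0402 0.049 ] 8.071339352582498 0.15211682688164352 top z [0.0502 0.0526]
foot side 666.0269165039062 -52.6420783996582 (110.25390625, 102.10185241699219) 85.86966705322266
fix 0.96 side 463.745361328125 74.55916595458984 (175.16287231445312, 251.32958984375) 9.71208381652832
ridge side 474 [0.4744 0.0476 0.0456] 7.591087831382993 0.14981752553290045 top z [0.0465 0.0509]
top 241 [0.6237 0.0074 0.2922] [0.6642 0.0502 0.3319]
lens exp 0.6316246850725056 0.02918059641368144  col y [0.0215 0.0295 0.037 ]
side 299 [0.6248 0.0134 0.2849] [0.6646 0.0533 0.3288]
lens exp 0.6316246850725056 0.02918059641368144  col y [0.0274 0.0372 0.0395]
```

```bash
cat >> h.py <<'E'
np.set_printoptions(precision=4,suppress=True)
def down(yaw):  # tool down, tool x along post x (az yaw deg)
    a=np.radians(yaw);x=np.array([np.cos(a),np.sin(a),0]);z=np.array([0,0,-1.]);return np.c_[x,np.cross(z,x),z]
def move(p,M):
    s=r.read_state();A=R.from_rotvec(s['tool_rot']).as_matrix()
    print('travel',((A.T@(np.array(p)-s['ee_pos']))*1000).round(1).tolist(),'ang',np.degrees(R.from_matrix(A.T@M).as_rotvec()).round(2).tolist(),'t',s['time_s'],'j',s['joint_positions'],'F',s['contact_force'])
E
python3 - <<'E'
from h import *
s=r.read_state();print(R.from_rotvec(s['tool_rot']).as_matrix())
move([.36,-.42,.222],down(7.9));move([.36,-.42,.222],down(187.9));move([.404,.101,.17],down(7.9))
for n in('top','side'):
  c=get_calibration(n);d=np.load(n+'_dm.npy');yy,xx=np.mgrid[0:480,0:640];W=px2w(c,np.c_[xx.ravel(),yy.ravel()],d.ravel())[d.ravel()>0]
  for y0 in np.arange(-.7,.4,.1):
    k=(W[:,2]>.12)&(W[:,2]<.6)&(W[:,1]>y0)&(W[:,1]<y0+.1)&(W[:,0]>.2)&(W[:,0]<.9)
    if k.sum()>5: print(n,round(y0,1),k.sum(),'x',np.percentile(W[k,0],[1,99]),'zmax',W[k,2].max())
E
```

```text
[[-0.9094 -0.4158 -0.    ]
 [-0.4158  0.9094  0.    ]
 [ 0.      0.     -1.    ]]
travel [-152.8, 143.3, -0.1] ang [0.0, 0.0, -163.33] t 4.4 j [-0.8539  0.3586  0.0119  0.     -1.2241 -0.2881] F [-0.4677 -0.2417  0.4751]
travel [-152.8, 143.3, -0.1] ang [0.0, -0.0, 16.67] t 4.4 j [-0.8539  0.3586  0.0119  0.     -1.2241 -0.2881] F [-0.4677 -0.2417  0.4751]
travel [-409.5, 598.8, 51.9] ang [0.0, 0.0, -163.33] t 4.4 j [-0.8539  0.3586  0.0119  0.     -1.2241 -0.2881] F [-0.4677 -0.2417  0.4751]
top -0.7 331 x [0.2307 0.2577] zmax 0.5987484357403683
top -0.6 2196 x [0.2354 0.3309] zmax 0.599973780802415
top -0.5 1632 x [0.3519 0.6908] zmax 0.5997018452879845
top -0.4 1855 x [0.5239 0.7   ] zmax 0.1933289042445281
top -0.3 422 x [0.5415 0.7023] zmax 0.19249029021372688
top -0.1 590 x [0.6226 0.6982] zmax 0.37837469339761687
top 0.2 1154 x [0.5122 0.7133] zmax 0.34813153427129917
top 0.3 3247 x [0.5091 0.7103] zmax 0.34785978880282054
side -0.7 277 x [0.2904 0.3287] zmax 0.5553350440098955
side -0.6 627 x [0.2675 0.3834] zmax 0.5994608695277177
side -0.5 1265 x [0.3487 0.6586] zmax 0.5999498316018738
side -0.4 868 x [0.3666 0.6804] zmax 0.5999638248569956
side -0.3 480 x [0.5349 0.7064] zmax 0.18895400660749473
side -0.1 1581 x [0.2413 0.6999] zmax 0.5999728821194854
side -0.0 2595 x [0.2003 0.2422] zmax 0.5999864622811075
side 0.2 774 x [0.5131 0.709 ] zmax 0.3437199734290233
side 0.3 3892 x [0.5097 0.7041] zmax 0.3439066242329246
```

The manual's scale: shifts go in shares of 400 mm and turns go in shares of 90 degrees. Converting my numbers, -266 mm / 400 = -0.665, 224 mm / 400 = 0.56, 16.7 degrees / 90 = 0.1856.

Call:
step_arm(hand=[45,45,45,45,45,45,45,45], travel=[[-0.665,0.56,-0.0325],[-0.665,0.56,-0.0325],[-0.665,0.56,-0.0325],[-0.665,0.56,-0.0325],[-0.665,0.56,-0.0325],[-0.665,0.56,-0.0325],[-0.665,0.56,-0.0325],[-0.665,0.56,-0.0325]], angular=[[0,0,0.0556],[0,0,0.1111],[0,0,0.1856],[0,0,0.1856],[0,0,0.1856],[0,0,0.1856],[0,0,0.1856],[0,0,0.1856]])

```text
time_s: 5.07
ee_pos: [0.4233, -0.3116, 0.2348]
tool_rot: [-0.215, 3.133, -0.001]
contact_force: [1.4, -1.0, -0.2]
opening: 0.528
gripper_force: 0.0
```

```bash
python3 - <<'E'
from h import *
print(r.read_state()['ee_pos'],r.read_state()['opening']);move([.404,.101,.15],down(187.9))
E
```

```text
[ 0.4233 -0.3116  0.2348] 0.5276223962506006
travel [-37.2, 411.4, 84.6] ang [-0.02, 0.04, -0.04] t 5.0667 j [-0.2609  0.1027 -0.2955  0.0001 -1.1718 -1.1727] F [ 1.4292 -0.9878 -0.1824]
```

Scaled: 400 mm / 400 = 1, 40 mm / 400 = 0.1.

Call:
step_arm(hand=[45,45,45,45,45,45,45,45], travel=[[-0.0825,1,0],[-0.0825,1,0],[-0.0825,1,0],[-0.0825,1,0],[-0.0825,1,0],[-0.0825,1,0],[-0.0825,1,0.05],[-0.0825,1,0.1]], angular=[[0,0,0],[0,0,0],[0,0,0],[0,0,0],[0,0,0],[0,0,0],[0,0,0],[0,0,0]])

```text
time_s: 5.73
ee_pos: [0.4051, 0.0195, 0.2181]
tool_rot: [-0.216, 3.13, 0.002]
contact_force: [2.3, 0.2, -0.3]
opening: 0.528
gripper_force: 0.0
```

Call:
step_arm(hand=[45,45], travel=[[0,0,0],[0,0,0]], angular=[[0,0,0],[0,0,0]])

```text
time_s: 5.9
ee_pos: [0.4043, 0.0193, 0.2163]
tool_rot: [0.224, -3.133, -0.0]
contact_force: [0.1, -0.3, 0.7]
opening: 0.528
gripper_force: 0.0
```

```bash
python3 - <<'E'
from h import *
for n in('side','top'):
    capture(n); print(n,[(q['location'],q['conf']) for q in spot_point('lock_grip',n)[:2]])
print(r.read_state()['ee_pos'],r.read_state()['opening']);move([.404,.101,.15],down(187.9))
E
```

```text
side [([0.4061, 0.0995, 0.0711], 0.75)]
top [([0.4579, 0.0351, 0.0384], 0.69)]
[0.4049 0.0163 0.2167] 0.5308092545616999
travel [-10.6, 84.1, 66.7] ang [0.0, 0.02, -0.13] t 6.1 j [ 0.5334 -0.1041 -0.545   0.0002 -1.1296 -1.9686] F [-0.2666 -0.3055 -0.4769]
```

Scaled: 126 mm / 400 = 0.315, 110 mm / 400 = 0.275.

Call:
step_arm(hand=[45,45,45,45,45,45,45,45], travel=[[-0.0275,0.105,0.025],[-0.0275,0.21,0.075],[-0.0275,0.21,0.15],[-0.0275,0.21,0.225],[-0.0275,0.21,0.275],[-0.0275,0.21,0.315],[-0.0275,0.21,0.315],[-0.0275,0.21,0.315]], angular=[[0,0,0],[0,0,0],[0,0,0],[0,0,0],[0,0,0],[0,0,0],[0,0,0],[0,0,0]])

```text
time_s: 6.77
ee_pos: [0.4042, 0.1005, 0.0902]
tool_rot: [0.212, -3.133, 0.002]
contact_force: [0.4, 0.6, 0.5]
opening: 0.531
gripper_force: 0.0
```

Call:
step_arm(hand=[0,0,0,0,0,0,0,0], travel=[[0,0,0],[0,0,0],[0,0,0],[0,0,0],[0,0,0],[0,0,0],[0,0,0],[0,0,0]], angular=[[0,0,0],[0,0,0],[0,0,0],[0,0,0],[0,0,0],[0,0,0],[0,0,0],[0,0,0]])

```text
time_s: 7.43
ee_pos: [0.4041, 0.102, 0.0905]
tool_rot: [-0.216, 3.134, 0.0]
contact_force: [-0.4, -0.1, -0.8]
opening: 0.001
gripper_force: 0.0
```

```bash
python3 - <<'E'
from h import *
a,d=capture('side');print([(q['location'],q['conf']) for q in spot_point('lock_grip','side')[:2]])
b,e=capture('top')
save('m1.png',np.hstack([cv2.resize(a[270:360,300:400],(400,360),interpolation=2),cv2.resize(b[245:335,260:360],(400,360),interpolation=2)]))
print(proj(get_calibration('side'),[.404,.102,.065]),proj(get_calibration('side'),[.404,.102,.084]))
E
```

```text
[([0.4066, 0.1012, 0.0751], 0.82), ([0.4393, -0.4157, 0.0004], 0.22)]
[[355.03  319.047]] [[355.2018 311.2494]]
```

View pics/m1.png

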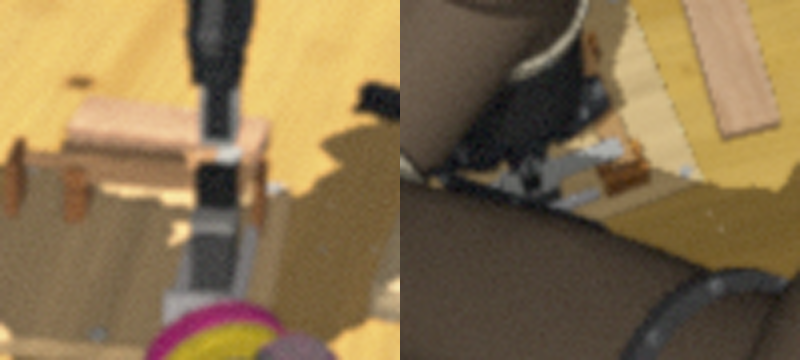

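```bash
python3 - <<'E'
from h import *
a,d=capture('side');c=get_calibration('side')
for v in range(290,334,2):
    print(v,[ (px2w(c,[[u,v]],[d[v,u]])[0].round(3).tolist(),a[v,u].tolist()) for u in (351,355,358)])
E
```

```text
290 [([0.406, 0.133, 0.149], [56, 58, 55]), ([0.398, 0.131, 0.149], [44, 46, 44]), ([0.391, 0.135, 0.152], [43, 45, 45])]
292 [([0.411, 0.115, 0.135], [99, 99, 90]), ([0.401, 0.118, 0.138], [44, 43, 40]), ([0.392, 0.129, 0.144], [92, 91, 92])]
294 [([0.411, 0.114, 0.13], [102, 97, 92]), ([0.402, 0.115, 0.131], [45, 46, 43]), ([0.397, 0.108, 0.129], [118, 121, 117])]
296 [([0.41, 0.117, 0.127], [90, 88, 82]), ([0.401, 0.117, 0.128], [40, 40, 36]), ([0.397, 0.107, 0.124], [120, 121, 119])]
298 [([0.41, 0.116, 0.121], [90, 88, 84]), ([0.402, 0.115, 0.122], [42, 44, 44]), ([0.398, 0.106, 0.119], [119, 120, 116])]
300 [([0.41, 0.117, 0.117], [90, 85, 82]), ([0.402, 0.113, 0.117], [42, 42, 47]), ([0.397, 0.108, 0.115], [114, 117, 112])]
302 [([0.41, 0.118, 0.113], [92, 90, 86]), ([0.402, 0.113, 0.112], [42, 45, 46]), ([0.397, 0.106, 0.109], [115, 116, 111])]
304 [([0.41, 0.115, 0.107], [110, 106, 104]), ([0.402, 0.115, 0.108], [80, 78, 80]), ([0.397, 0.106, 0.105], [136, 128, 117])]
306 [([0.412, 0.107, 0.098], [172, 146, 126]), ([0.403, 0.107, 0.099], [160, 155, 151]), ([0.398, 0.104, 0.0
[... 922 characters left out ...]
 73]), ([0.403, 0.107, 0.061], [74, 71, 69]), ([0.396, 0.106, 0.061], [81, 77, 75])]
324 [([0.41, 0.114, 0.058], [108, 104, 101]), ([0.401, 0.114, 0.06], [106, 104, 98]), ([0.395, 0.113, 0.06], [100, 95, 93])]
326 [([0.408, 0.121, 0.058], [131, 127, 122]), ([0.4, 0.117, 0.057], [133, 128, 122]), ([0.394, 0.115, 0.057], [100, 96, 94])]
328 [([0.407, 0.123, 0.054], [93, 91, 87]), ([0.399, 0.121, 0.054], [99, 98, 93]), ([0.396, 0.104, 0.045], [89, 85, 79])]
330 [([0.407, 0.123, 0.049], [65, 65, 66]), ([0.399, 0.122, 0.05], [67, 67, 68]), ([0.396, 0.106, 0.041], [67, 60, 58])]
332 [([0.407, 0.122, 0.044], [66, 68, 67]), ([0.399, 0.12, 0.044], [71, 68, 69]), ([0.397, 0.102, 0.034], [60, 59, 54])]
```

The side view shows the closed fingertips ending at about z 0.10 (side row 306), clear above the grip's top at 0.085 (row 311). The fingers therefore reach about 33 mm less far than the nominal figure puts them. I'll reopen and go down in small steps, watching the force.

Call:
step_arm(hand=[45,45,45,45,45,45,45], travel=[[0,0,0],[0,0,0],[0,0,0],[0,0,0],[0,0,0.0075],[0,0,0.015],[0,0,0.015]], angular=[[0,0,0],[0,0,0],[0,0,0],[0,0,0],[0,0,0],[0,0,0],[0,0,0]])

```text
time_s: 8.22
ee_pos: [0.4037, 0.1016, 0.0837]
tool_rot: [0.215, -3.133, 0.001]
contact_force: [-0.4, 1.4, -0.8]
opening: 0.529
gripper_force: 0.0
```

Scaled: 12 mm / 400 = 0.03, 8 mm / 400 = 0.02.

Call:
step_arm(hand=[45,45,45,45], travel=[[0,0,0.01],[0,0,0.02],[0,0,0.03],[0,0,0.03]], angular=[[0,0,0],[0,0,0],[0,0,0],[0,0,0]])

```text
time_s: 8.55
ee_pos: [0.4036, 0.1015, 0.0715]
tool_rot: [0.215, -3.133, 0.001]
contact_force: [-0.0, 0.7, 0.4]
opening: 0.525
gripper_force: 0.0
```

```bash
python3 - <<'E'
from h import *
a,d=capture('side');c=get_calibration('side');print(r.read_state()['ee_pos'])
yy,xx=np.mgrid[270:345,330:385];W=px2w(c,np.c_[xx.ravel(),yy.ravel()],d[270:345,330:385].ravel());k=d[270:345,330:385].ravel()>0
F=np.array([np.cos(np.radians(7.9)),np.sin(np.radians(7.9)),0]);G=np.array([-F[1],F[0],0]);O=np.array([.459,.0375,0])
L=(W-O)@np.c_[F,G,[0,0,1]]
for z in np.arange(.06,.16,.005):
    q=L[k&(L[:,2]>z)&(L[:,2]<z+.005)&(abs(L[:,0]+.044)<.02)];
    print(round(z,3),len(q),'x',np.percentile(q[:,0],[5,95])*1000 if len(q) else'','y',(np.sort(q[:,1])[::max(1,len(q)//10)]*1000).round() if len(q) else '')
save('m2.png',cv2.resize(a[260:350,300:400],(660,594),interpolation=2))
E
```

```text
[0.4037 0.1016 0.0718]
0.06 26 x [-52.7069 -31.0497] y [65. 75. 76. 76. 76. 77. 77. 77. 78. 79. 80. 86. 89.]
0.065 20 x [-52.7987 -30.705 ] y [71. 75. 76. 76. 76. 77. 78. 78. 79. 82.]
0.07 7 x [-54.1459 -39.3149] y [67. 71. 73. 78. 79. 83. 85.]
0.075 1 x [-53.8874 -53.8874] y [71.]
0.08 14 x [-53.8525 -36.1412] y [ 47.  67.  71.  73.  97.  98.  98.  98.  99. 100. 100. 101. 101. 102.]
0.085 21 x [-53.7964 -34.0056] y [ 44.  50.  51.  99.  99. 100. 101. 102. 103. 104. 104.]
0.09 24 x [-54.2804 -35.5175] y [ 45.  50. 100. 100. 100. 102. 103. 105. 106. 106. 107. 109.]
0.095 26 x [-54.0822 -33.5964] y [ 49.  52.  99. 100. 102. 102. 103. 104. 106. 106. 107. 108. 109.]
0.1 27 x [-53.8353 -33.8857] y [ 46.  51.  98.  99. 101. 102. 104. 105. 105. 106. 106. 107. 107. 109.]
0.105 28 x [-53.8703 -33.4415] y [ 47.  48.  51.  98. 100. 100. 101. 104. 105. 106. 107. 108. 108. 110.]
0.11 22 x [-54.3011 -38.0621] y [ 45.  49. 101. 102. 104. 106. 106. 107. 108. 108. 109.]
0.115 26 x [-54.4295 -35.3082] y [ 43.  47.  53. 100. 101. 102. 105. 107. 107. 107. 108. 109. 110.]
0.12 4 x [-50.3263 -43.079 ] y [108. 108. 109. 110.]
0.125 9 x [-56.3541 -32.6398] y [ 94.  98. 104. 106. 122. 123. 125. 125. 125.]
0.13 31 x [-55.4898 -34.8469] y [ 41.  99. 105. 120. 123. 124. 125. 126. 126. 127. 128.]
0.135 44 x [-55.6114 -32.5745] y [ 98. 107. 119. 120. 121. 123. 124. 125. 126. 127. 127.]
0.14 13 x [-55.7218 -32.0115] y [100. 100. 121. 122. 123. 126. 127. 128. 128. 128. 128. 129. 129.]
0.145 21 x [-59.6705 -31.9935] y [ 53.  90.  99. 101. 103. 123. 127. 128. 128. 131. 133.]
0.15 36 x [-60.5024 -34.2679] y [ 48.  90.  99. 101. 120. 129. 130. 130. 131. 131. 132. 133.]
0.155 42 x [-60.4336 -34.7872] y [ 47.  86.  96. 102. 129. 130. 132. 133. 133. 134. 135.]
```

View pics/m2.png

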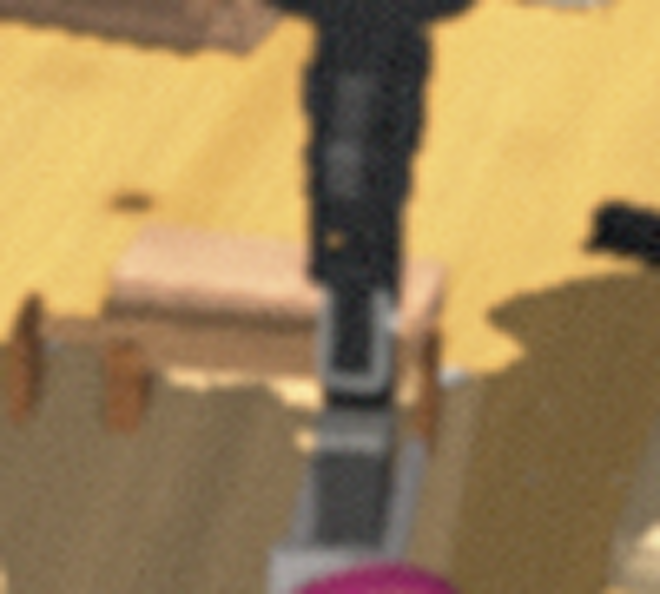

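The fingertips (about z 0.081) straddle the grip, with the near finger in front of it at crop (355,370). I need to go 13 mm lower, then pinch.

Scaled: 13 mm / 400 = 0.0325, 10 mm / 400 = 0.025.

Call:
step_arm(hand=[45,45,45,45], travel=[[0,0,0.0125],[0,0,0.025],[0,0,0.0325],[0,0,0.0325]], angular=[[0,0,0],[0,0,0],[0,0,0],[0,0,0]])

```text
time_s: 8.93
ee_pos: [0.4036, 0.1015, 0.0586]
tool_rot: [0.215, -3.133, 0.001]
contact_force: [0.3, -0.0, -0.4]
opening: 0.525
gripper_force: 0.0
```

Call:
step_arm(hand=[0,0,0,0,0,0], travel=[[0,0,0],[0,0,0],[0,0,0],[0,0,0],[0,0,0],[0,0,0]], angular=[[0,0,0],[0,0,0],[0,0,0],[0,0,0],[0,0,0],[0,0,0]])

```text
time_s: 9.43
ee_pos: [0.4042, 0.1019, 0.0597]
tool_rot: [-0.215, 3.134, 0.0]
contact_force: [-1.4, -0.0, 5.6]
opening: 0.147
gripper_force: 60.3
```

Scaled: 34 mm / 400 = 0.085, 30 mm / 400 = 0.075.

Call:
step_arm(hand=[0,0,0,0,0,0,0,0], travel=[[0,0.0125,-0.0025],[0,0.025,-0.0025],[0,0.0375,-0.0025],[0,0.05,-0.0025],[0,0.0625,-0.0025],[0,0.075,-0.0025],[0,0.085,-0.0025],[0,0.085,-0.0025]], angular=[[0,0,0],[0,0,0],[0,0,0],[0,0,0],[0,0,0],[0,0,0],[0,0,0],[0,0,0]])

```text
time_s: 10.1
ee_pos: [0.3997, 0.1366, 0.0599]
tool_rot: [-0.216, 3.134, 0.001]
contact_force: [3.0, 2.7, -10.0]
opening: 0.139
gripper_force: 60.3
```

Scaled: 5 mm / 400 = 0.0125, 4 mm / 400 = 0.01.

Call:
step_arm(hand=[0,0,0,0], travel=[[0,0.005,0],[0,0.01,0],[0,0.0125,0],[0,0.0125,0]], angular=[[0,0,0],[0,0,0],[0,0,0],[0,0,0]])

```text
time_s: 10.43
ee_pos: [0.3991, 0.1386, 0.0599]
tool_rot: [0.217, -3.134, 0.006]
contact_force: [16.0, -13.6, -13.4]
opening: 0.143
gripper_force: 60.1
```

Scaled: 5 mm / 400 = 0.0125, 4 mm / 400 = 0.01.

Call:
step_arm(hand=[0,0,0,0], travel=[[0,0.005,0],[0,0.01,0],[0,0.0125,0],[0,0.0125,0]], angular=[[0,0,0],[0,0,0],[0,0,0],[0,0,0]])

```text
time_s: 10.77
ee_pos: [0.3987, 0.139, 0.0598]
tool_rot: [0.218, -3.132, 0.017]
contact_force: [35.6, -40.0, -13.1]
opening: 0.145
gripper_force: 60.2
```

Scaled: -6 mm / 400 = -0.015, -3 mm / 400 = -0.0075.

Call:
step_arm(hand=[0,0,0], travel=[[0,-0.0075,0],[0,-0.015,0],[0,-0.015,0]], angular=[[0,0,0],[0,0,0],[0,0,0]])

```text
time_s: 11.02
ee_pos: [0.3993, 0.1386, 0.0599]
tool_rot: [-0.214, 3.134, -0.001]
contact_force: [12.3, -6.1, -13.4]
opening: 0.146
gripper_force: 60.8
```

Scaled: -60 mm / 400 = -0.15, -20 mm / 400 = -0.05.

Call:
step_arm(hand=[45,45,45,45,45,45,45], travel=[[0,0,0],[0,0,0],[0,0,0],[0,0,0],[0,0,-0.05],[0,0,-0.15],[0,0,-0.15]], angular=[[0,0,0],[0,0,0],[0,0,0],[0,0,0],[0,0,0],[0,0,0],[0,0,0]])

```text
time_s: 11.6
ee_pos: [0.4017, 0.1417, 0.1261]
tool_rot: [-0.218, 3.127, 0.006]
contact_force: [1.2, 1.3, 0.7]
opening: 0.527
gripper_force: 0.0
```

```bash
python3 - <<'E'
from h import *
for n in('side','top'):
    p,d=capture(n); 
    for l in('lock_grip','post','fixture','tenon_tip'): print(n,l,[(q['location'],q['conf']) for q in spot_point(l,n)[:3]])
    if n=='side': save('m3.png',cv2.resize(p[260:350,290:400],(726,594),interpolation=2))
print(r.read_state()['ee_pos'],r.read_state()['opening']);move([.459,.0375,.10],down(187.9))
E
```

```text
side lock_grip [([0.4033, 0.1385, 0.0706], 0.69), ([0.4572, 0.041, 0.0009], 0.55)]
side post [([0.3172, -0.1433, 0.0056], 0.79), ([0.4585, 0.0414, 0.0456], 0.6), ([0.4205, 0.4004, 0.0041], 0.53)]
side fixture []
side tenon_tip [([0.2483, -0.1217, 0.0107], 0.66), ([0.5271, 0.0459, 0.0458], 0.63)]
top lock_grip [([0.3982, 0.1384, 0.0697], 0.73), ([0.6548, -0.0672, -0.0005], 0.48)]
top post [([0.4574, 0.0341, 0.0431], 0.56), ([0.3205, -0.1395, 0.0058], 0.49)]
top fixture [([0.4609, 0.0351, -0.0013], 0.84)]
top tenon_tip [([0.5341, 0.0464, 0.044], 0.78), ([0.4375, -0.4171, -0.0014], 0.39)]
[0.3986 0.1393 0.1198] 0.5246340708112345
travel [-45.9, -109.1, 19.9] ang [-0.05, -0.06, -0.03] t 12.1 j [ 0.8077  0.0351 -0.6616 -0.     -0.8754 -2.2411] F [ 0.1847  0.0695 -0.0277]
```

View pics/m3.png

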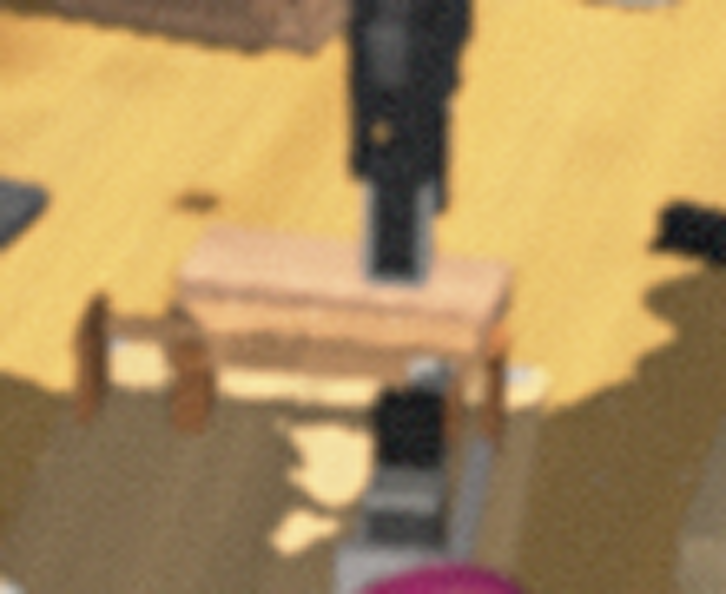

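Crop: the lock has moved open. Its grip is at crop (410,420), its tongue end at (428,373), and it is clear of the post, whose bar spans from crop (110,325) to behind the gripper. Both networks give grip y of about 0.138. Now for the post.

Scaled: -108.5 mm / 400 = -0.2713, -72 mm / 400 = -0.18.

Call:
step_arm(hand=[42,42,42,42,42,42,42], travel=[[-0.0375,-0.09,0],[-0.075,-0.18,0],[-0.1125,-0.2713,0],[-0.1125,-0.2713,0.025],[-0.1125,-0.2713,0.0875],[-0.1125,-0.2713,0.125],[-0.1125,-0.2713,0.125]], angular=[[0,0,0],[0,0,0],[0,0,0],[0,0,0],[0,0,0],[0,0,0],[0,0,0]])

```text
time_s: 12.68
ee_pos: [0.4562, 0.0367, 0.0674]
tool_rot: [0.212, -3.129, 0.003]
contact_force: [-1.0, 0.1, -0.9]
opening: 0.492
gripper_force: 0.0
```

```bash
python3 - <<'E'
from h import *
a,d=capture('side');c=get_calibration('side');s=r.read_state();print(s['ee_pos'],s['tool_rot'],s['contact_force'])
yy,xx=np.mgrid[230:345,270:400];dd=d[230:345,270:400].ravel();W=px2w(c,np.c_[xx.ravel(),yy.ravel()],dd);k=dd>0
F=np.array([np.cos(np.radians(7.9)),np.sin(np.radians(7.9)),0]);G=np.array([-F[1],F[0],0]);O=np.array([.458,.038,0])
L=(W-O)@np.c_[F,G,[0,0,1]]*1000
for z in range(40,130,6):
    q=L[k&(L[:,2]>z)&(L[:,2]<z+6)&(abs(L[:,0])<25)&(abs(L[:,1])<60)]
    if len(q): print(z,len(q),'x',np.percentile(q[:,0],[5,95]).round(),'y',np.percentile(q[:,1],[5,25,50,75,95]).round())
move([.458,.038,.02],down(187.9))
E
```

```text
[0.4571 0.0373 0.069 ] [ 0.2144 -3.1304  0.0028] [-0.1024  0.0333  0.6532]
40 53 x [-23.  22.] y [ 7. 10. 10. 12. 13.]
46 103 x [-23.  22.] y [-4. -0.  7. 10. 13.]
52 13 x [-20.  20.] y [-1.  4.  7. 10. 13.]
76 17 x [-8.  8.] y [-24.  22.  26.  28.  29.]
82 21 x [-10.  10.] y [-22.  28.  29.  31.  35.]
88 33 x [-10.  10.] y [-25. -15.  28.  33.  35.]
94 29 x [-10.   9.] y [-24.  26.  31.  34.  36.]
100 30 x [-10.  10.] y [-24.  -8.  31.  34.  35.]
106 35 x [-10.  10.] y [-24.   2.  29.  32.  36.]
112 22 x [-10.   7.] y [-28.  -9.  33.  34.  37.]
118 2 x [-13. -11.] y [-29. -16.   0.  16.  29.]
124 31 x [-12.  10.] y [-29.  32.  50.  52.  54.]
travel [-1.1, 0.6, 49.0] ang [-0.09, -0.23, -0.07] t 12.7333 j [ 0.5129  0.172  -0.6508 -0.0001 -0.7522 -1.9469] F [-0.1024  0.0333  0.6532]
```

Scaled: 51 mm / 400 = 0.1275, 46 mm / 400 = 0.115.

Call:
step_arm(hand=[42,42,42,42,42,42], travel=[[-0.0025,0.0015,0.03],[-0.0025,0.0015,0.06],[-0.0025,0.0015,0.09],[-0.0025,0.0015,0.115],[-0.0025,0.0015,0.1275],[-0.0025,0.0015,0.1275]], angular=[[0,0,0],[0,0,0],[0,0,0],[0,0,0],[0,0,0],[0,0,0]])

```text
time_s: 13.23
ee_pos: [0.4592, 0.0392, 0.0193]
tool_rot: [0.217, -3.133, 0.001]
contact_force: [-0.1, 0.2, 0.3]
opening: 0.494
gripper_force: 0.0
```

Call:
step_arm(hand=[0,0,0,0,0,0], travel=[[0,0,0],[0,0,0],[0,0,0],[0,0,0],[0,0,0],[0,0,0]], angular=[[0,0,0],[0,0,0],[0,0,0],[0,0,0],[0,0,0],[0,0,0]])

```text
time_s: 13.73
ee_pos: [0.4599, 0.0394, 0.0204]
tool_rot: [-0.216, 3.132, 0.001]
contact_force: [-1.2, 0.3, 6.2]
opening: 0.2
gripper_force: 59.3
```

Scaled: -160 mm / 400 = -0.4, -135 mm / 400 = -0.3375.

Call:
step_arm(hand=[0,0,0,0,0,0,0,0], travel=[[0,0,-0.02],[0,0,-0.05],[0,0,-0.1125],[0,0,-0.1875],[0,0,-0.2625],[0,0,-0.3375],[0,0,-0.4],[0,0,-0.4]], angular=[[0,0,0],[0,0,0],[0,0,0],[0,0,0],[0,0,0],[0,0,0],[0,0,0],[0,0,0]])

```text
time_s: 14.4
ee_pos: [0.4619, 0.0397, 0.1854]
tool_rot: [-0.216, 3.125, 0.004]
contact_force: [0.4, 0.9, -0.1]
opening: 0.196
gripper_force: 58.5
```

```bash
cat >> h.py <<'E'
def cam(yaw=-8.3,tilt=23.6):
    a,t=np.radians([yaw,tilt]);x=np.array([np.cos(a)*np.cos(t),np.sin(a)*np.cos(t),np.sin(t)]);y=np.array([-np.sin(a),np.cos(a),0]);return np.c_[x,y,np.cross(x,y)]
LENS=np.array([.629,-.0645,.298])
def goal(dist,c_tool,dM=np.eye(3)):  # tool pose for tip dist in front of lens; c_tool: post origin in tool frame
    C=cam();M=C@np.diag([-1,1,-1.])@dM;p=LENS-C[:,0]*(dist+.075)-M@np.array(c_tool);return p,M
E
python3 - <<'E'
from h import *
s=r.read_state();A=R.from_rotvec(s['tool_rot']).as_matrix();print(s['ee_pos'],s['opening'],s['gripper_force'])
ps=[];ts=[]
for k in range(2):
  for n in('side','top'):
    capture(n)
    for l in('post','tenon_tip','lock_grip'):
      for q in spot_point(l,n)[:3]:
        P=np.array(q['location']); print(n,l,P,round(q['conf'],2),'tool',(A.T@(P-s['ee_pos']))*1000)
p,M=goal(.06,[0,0,-.0226]);print(p);move(p,M);p,M=goal(.16,[0,0,-.0226]);print(p);move(p,M)
E
```

```text
[0.4619 0.0397 0.1854] 0.1962924509219804 58.456796407699585
side post [0.4599 0.0382 0.2107] 0.96 tool [  1.9331  -1.2061 -25.2855]
side post [ 0.3147 -0.1416  0.0073] 0.68 tool [ 172.352  -159.6623  176.2874]
side post [ 0.6883  0.0194 -0.003 ] 0.34 tool [-219.7588  -51.6999  190.3316]
side tenon_tip [0.5311 0.047  0.2096] 0.97 tool [-69.7875  -2.3034 -23.5397]
side tenon_tip [ 0.2499 -0.1237  0.0095] 0.85 tool [ 234.0453 -132.9996  173.5799]
side lock_grip [0.4002 0.1367 0.0706] 0.81 tool [ 48.7556 104.3187 114.5949]
top post [ 0.3167 -0.1396  0.0102] 0.73 tool [ 170.0694 -157.9516  173.4111]
top post [0.4551 0.0356 0.1995] 0.49 tool [  7.1465  -3.1408 -14.1358]
side post [0.4549 0.0414 0.207 ] 0.79 tool [  6.4777   2.6455 -21.6192]
side post [ 0.3178 -0.1443  0.0077] 0.75 tool [ 169.6501 -162.763   175.906 ]
side post [ 0.3157 -0.3091  0.0017] 0.66 tool [ 194.49   -325.7124  181.377 ]
side tenon_tip [0.5269 0.0464 0.1999] 0.98 tool [-65.4574  -2.3371 -13.8785]
side tenon_tip [ 0.2501 -0.1239  0.0108] 0.71 tool [ 233.863  -133.2228  172.281 ]
side lock_grip [0.3996 0.1394 0.0735] 0.62 tool [ 48.9517 107.081  111.6981]
side lock_grip [ 0.6311 -0.063   0.2986] 0.23 tool [-154.478  -124.8674 -112.0077]
top post [0.4558 0.0359 0.1975] 0.66 tool [  6.4299  -2.9438 -12.1288]
top post [ 0.6276 -0.0676  0.2973] 0.66 tool [-150.366  -128.9436 -110.7524]
top post [ 0.3179 -0.1393  0.0067] 0.65 tool [ 168.8712 -157.8264  176.9223]
[ 0.5155 -0.0479  0.2232]
travel [-43.9, -93.8, -43.9] ang [3.33, -23.45, 15.94] t 15.2 j [ 0.5138  0.0353 -0.5038 -0.     -1.0318 -1.9474] F [-0.5095 -0.3699 -0.4644]
[ 0.4249 -0.0347  0.1832]
travel [44.1, -68.3, -3.9] ang [3.33, -23.45, 15.94] t 15.2 j [ 0.5138  0.0353 -0.5038 -0.     -1.0318 -1.9474] F [-0.5095 -0.3699 -0.4644]
```

Scaled: -68 mm / 400 = -0.17, -54 mm / 400 = -0.135, -23.45 degrees / 90 = -0.2606.

Call:
step_arm(hand=[0,0,0,0,0,0,0,0], travel=[[0.0225,-0.0325,-0.0025],[0.045,-0.065,-0.005],[0.0675,-0.1,-0.0075],[0.09,-0.135,-0.01],[0.11,-0.17,-0.01],[0.11,-0.17,-0.01],[0.11,-0.17,-0.01],[0.11,-0.17,-0.01]], angular=[[0.0073,-0.0522,0.0356],[0.0144,-0.1044,0.0711],[0.0222,-0.1567,0.1067],[0.03,-0.2089,0.1422],[0.037,-0.2606,0.1771],[0.037,-0.2606,0.1771],[0.037,-0.2606,0.1771],[0.037,-0.2606,0.1771]])

```text
time_s: 15.87
ee_pos: [0.427, -0.0359, 0.1878]
tool_rot: [0.197, 2.733, -0.039]
contact_force: [-0.8, 0.1, -2.0]
opening: 0.197
gripper_force: 59.2
```

```bash
cat > meas.py <<'E'
from h import *
s=r.read_state();A=R.from_rotvec(s['tool_rot']).as_matrix();C=cam();print(s['ee_pos'],'post x dir err deg',np.degrees(R.from_matrix(C.T@A@np.diag([-1,1,-1.])).as_rotvec()))
D={}
for n in('side','top'):
    c=get_calibration(n);ds=[]
    for k in range(3):
        p,d=capture(n);ds.append(d)
        for l in('post','tenon_tip','camera'):
          for q in spot_point(l,n)[:4]:
            P=np.array(q['location'])
            if np.linalg.norm(P-LENS)<.3 and P[2]>.1: print(n,l,round(q['conf'],2),P,'camframe',(C.T@(P-LENS)*1000).round(1))
    save('h_%s_%.0f.png'%(n,s['time_s']*100),p)
    m=trace('post',n)
    d=np.where(np.min(ds,0)>0,np.median(ds,0),0)
    # wooden points about the expected axis
    yy,xx=np.mgrid[0:480,0:640];k=d.ravel()>0;W=px2w(c,np.c_[xx.ravel(),yy.ravel()][k],d.ravel()[k]);col=p.reshape(-1,3)[k].astype(int)
    ctr=s['ee_pos']+A@np.array([.003,0,-.0226]);L=(W-ctr)@(A@np.diag([-1,1,-1.]))*1000
    q=(abs(L[:,1])<16)&(abs(L[:,2])<16)&(L[:,0]>-70)&(L[:,0]<90)&(col[:,0]-col[:,2]>30)
    Q=L[q];print(n,'wood pts',len(Q),'x ext',np.percentile(Q[:,0],[1,99]) if len(Q) else '')
    for x in range(-65,90,15):
        e=Q[(Q[:,0]>=x)&(Q[:,0]<x+15)]
        if len(e)>2: print('  ',x,len(e),'y',np.percentile(e[:,1],[5,50,95]).round(1),'z',np.percentile(e[:,2],[5,50,95]).round(1))
E
python3 meas.py
```

```text
[ 0.427  -0.0359  0.1878] post x dir err deg [0.0756 0.5408 0.0428]
side post 0.86 [ 0.4155 -0.0338  0.2089] camframe [-233.3   -0.4    4.7]
side camera 0.49 [ 0.6303 -0.0635  0.3011] camframe [2.3 1.2 2.4]
side post 0.96 [ 0.4197 -0.0363  0.2095] camframe [-228.9   -2.3    3.4]
side tenon_tip 0.71 [ 0.483  -0.0476  0.2363] camframe [-159.3   -4.4    2.3]
side post 0.93 [ 0.4181 -0.0319  0.2086] camframe [-231.3    1.8    3.5]
side tenon_tip 0.7 [ 0.4832 -0.0454  0.2374] camframe [-159.    -2.1    3.3]
side camera 0.7 [ 0.6287 -0.0639  0.2989] camframe [0.  0.6 1. ]
side wood pts 407 x ext [-51.7448  74.4262]
   -65 18 y [-5.6  6.1 10.9] z [-8.7 -0.5  6.8]
   -50 66 y [-2.8 10.2 12.7] z [-9.7  2.3  7.4]
   -35 64 y [-2.2  9.7 12. ] z [-9.1  1.8  7.4]
   -20 61 y [-2.4  9.3 11.6] z [-8.3  2.7  7.4]
   10 30 y [ 2.5 10.  13.2] z [-11.3  -0.5   7.4]
   25 62 y [-4.   9.5 11.9] z [-8.6  2.6  7.2]
   40 66 y [-3.2  9.1 11.1] z [-9.7  1.9  7.6]
   55 29 y [-1.1  5.4  9.4] z [-5.5 -0.4  6.1]
   70 11 y [1.  4.9 7.4] z [-3.8 -0.6  2.1]
top tenon_tip 0.62 [ 0.4837 -0.046   0.2387] camframe [-157.9   -2.7    4.3]
top camera 0.54 [ 0.6304 -0.0658  0.2986] camframe [ 1.7 -1.1 -0.1]
top tenon_tip 0.43 [ 0.4862 -0.0445  0.2366] camframe [-156.7   -0.8    1.5]
top camera 0.44 [ 0.6267 -0.065   0.2991] camframe [-1.6 -0.8  1.9]
top tenon_tip 0.54 [ 0.4846 -0.0438  0.2384] camframe [-157.5   -0.4    3.8]
top camera 0.51 [ 0.627  -0.0653  0.2984] camframe [-1.5 -1.1  1.1]
top wood pts 62 x ext [44.5638 76.3156]
   40 28 y [-6.2  1.6  8.8] z [ 2.2  8.8 12.6]
   55 22 y [-4.9  0.9  7.1] z [-1.1  4.9  8.6]
   70 12 y [-3.2  0.9  5. ] z [-0.1  4.   6.3]
```

```bash
python3 - <<'E'
from h import *
C=cam()
for n in('side','top'):
    W=np.load(n+'_head.npy');L=(W-LENS)@C*1000;h=L[(L[:,0]<35)&(abs(L[:,1])<28)&(abs(L[:,2])<28)]
    print(n)
    for x in range(-15,36,5):
        e=h[(h[:,0]>=x)&(h[:,0]<x+5)]
        if len(e)>2: print('  ',x,len(e),'y',np.percentile(e[:,1],[3,50,97]).round(1),'z',np.percentile(e[:,2],[3,50,97]).round(1))
p,M=goal(.06,[.003,0,-.0226]);print(p);move(p,M)
E
```

```text
side
   -5 40 y [-9.8  3.8 13.8] z [-11.9   1.   12.2]
   0 22 y [ 0.6 12.5 15.2] z [-9.1  5.7 13.2]
   5 25 y [-1.  11.4 15.2] z [-9.4  6.4 12.6]
   10 21 y [-1.  12.2 15.1] z [-8.2  5.4 12.6]
   15 53 y [-10.4  13.9  18.1] z [-16.7   5.9  15.7]
   20 36 y [-9.4 17.2 20.6] z [-15.    4.7  16.2]
   25 41 y [-12.3  17.4  22.7] z [-14.7   6.9  16.2]
   30 36 y [-9.8 18.5 23.4] z [-14.6   8.3  16.3]
top
   -5 19 y [-11.8   0.5  11.1] z [-2.   8.7 15. ]
   0 20 y [-13.3  -0.9  11.7] z [ 4.3 12.9 15.1]
   5 21 y [-13.8   0.1  12.7] z [ 3.  11.9 15.6]
   10 23 y [-14.6  -0.5  13. ] z [-5.2 13.5 17.4]
   15 25 y [-14.9  -0.7  14.9] z [14.2 16.9 19.8]
   20 29 y [-17.8   1.2  16.8] z [-6.1 17.  19.8]
   25 31 y [-20.8  -1.7  18.9] z [ 3.1 15.8 19.7]
   30 31 y [-21.    3.1  20.7] z [-1.  16.5 21.4]
[ 0.5183 -0.0483  0.2244]
travel [-98.0, 0.1, 2.9] ang [0.11, -0.44, -0.0] t 17.1667 j [ 0.6072 -0.3243 -1.0161  0.4716 -0.6288 -2.672 ] F [-0.4208 -0.5507 -0.3935]
```

Scaled: -98 mm / 400 = -0.245, -94 mm / 400 = -0.235, -0.4 degrees / 90 = -0.0044.

Call:
step_arm(hand=[0,0,0,0,0,0,0,0], travel=[[-0.0375,0,0],[-0.08,0,0.0025],[-0.125,0,0.0025],[-0.17,0,0.005],[-0.21,0,0.005],[-0.235,0,0.0075],[-0.245,0,0.0075],[-0.245,0,0.0075]], angular=[[0,0,0],[0,-0.0022,0],[0,-0.0044,0],[0,-0.0044,0],[0,-0.0044,0],[0,-0.0044,0],[0,-0.0044,0],[0,-0.0044,0]])

```text
time_s: 17.83
ee_pos: [0.5186, -0.0486, 0.2241]
tool_rot: [0.198, 2.725, -0.039]
contact_force: [-0.7, -1.1, -1.1]
opening: 0.198
gripper_force: 59.2
```

Call:
step_arm(hand=[0,0,0,0], travel=[[0,0,0],[0,0,0],[0,0,0],[0,0,0]], angular=[[0,0,0],[0,0,0],[0,0,0],[0,0,0]])

```text
time_s: 18.17
ee_pos: [0.5177, -0.0484, 0.2243]
tool_rot: [0.197, 2.724, -0.038]
contact_force: [-0.1, -0.2, -0.4]
opening: 0.198
gripper_force: 59.2
```

```bash
python3 meas.py; python3 - <<'E'
from h import *
p,M=goal(.06,[.003,0,-.0226]);move(p,M)
E
ls pics/h_side*
```

```text
[ 0.5177 -0.0484  0.2243] post x dir err deg [0.1273 0.0382 0.0212]
side post 0.87 [ 0.5076 -0.0481  0.2461] camframe [-133.    -1.3    1.5]
side tenon_tip 0.8 [ 0.57   -0.0573  0.2735] camframe [-64.3  -1.4   1.3]
side camera 0.68 [ 0.6321 -0.0647  0.2997] camframe [3.5 0.2 0.3]
side post 0.66 [ 0.5061 -0.0471  0.2471] camframe [-134.1   -0.5    3.1]
side tenon_tip 0.66 [ 0.573  -0.0577  0.2716] camframe [-62.2  -1.4  -1.6]
side camera 0.58 [ 0.6297 -0.0634  0.2993] camframe [1.  1.2 1. ]
side post 0.92 [ 0.5069 -0.0486  0.2485] camframe [-132.6   -1.9    3.9]
side tenon_tip 0.74 [ 0.5738 -0.0574  0.2727] camframe [-61.1  -0.9  -0.9]
side tenon_tip 0.31 [ 0.6307 -0.0605  0.2963] camframe [ 0.3  4.2 -2. ]
side camera 0.48 [ 0.6307 -0.0628  0.2985] camframe [ 1.5  1.9 -0.1]
side wood pts 393 x ext [-51.8866  74.6844]
   -65 17 y [-2.3  7.8 10.2] z [-6.8 -0.2  7. ]
   -50 59 y [-0.8  9.5 12.4] z [-8.9  1.4  8.1]
   -35 64 y [-3.6  9.4 11.9] z [-9.   2.8  7.8]
   -20 62 y [-9.5  9.2 11.9] z [-8.3  4.1  8.9]
   -5 3 y [-6.9 -3.7  6.2] z [-0.7  6.   7.6]
   10 24 y [ 4.1 10.  13.4] z [-8.
[... 368 characters left out ...]
 0.2722] camframe [-55.7  -1.4  -3.8]
top camera 0.62 [ 0.6273 -0.0684  0.2963] camframe [-1.7 -4.1 -1.1]
top tenon_tip 0.36 [ 0.5796 -0.0577  0.2737] camframe [-55.4  -0.4  -2.3]
top camera 0.58 [ 0.6283 -0.064   0.297 ] camframe [-1.1  0.4 -0.6]
top tenon_tip 0.45 [ 0.5793 -0.0604  0.2746] camframe [-55.   -3.1  -1.5]
top camera 0.56 [ 0.6293 -0.0657  0.2983] camframe [ 0.6 -1.1  0.1]
top wood pts 22 x ext [63.1021 76.5344]
   55 10 y [-4.2  1.1  4. ] z [-1.4  4.7  6.9]
   70 12 y [-4.9 -0.7  3.2] z [1.  4.3 8. ]
travel [-0.0, 0.1, -0.1] ang [0.11, -0.04, 0.0] t 19.4667 j [ 0.4313 -0.156  -0.7924  0.3824 -0.6178 -2.4245] F [-0.7801 -0.7799 -0.5257]
pics/h_side_1587.png
pics/h_side_1817.png
```

```bash
python3 - <<'E'
import cv2,numpy as np
a=cv2.imread('pics/h_side_1817.png')[160:340,250:400];b=cv2.imread('pics/h_top_1817.png')[130:310,250:400]
cv2.imwrite('pics/f.png',cv2.resize(np.hstack([a,b]),(800,480),interpolation=2))
E
```

```text
(no output)
```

View pics/f.png

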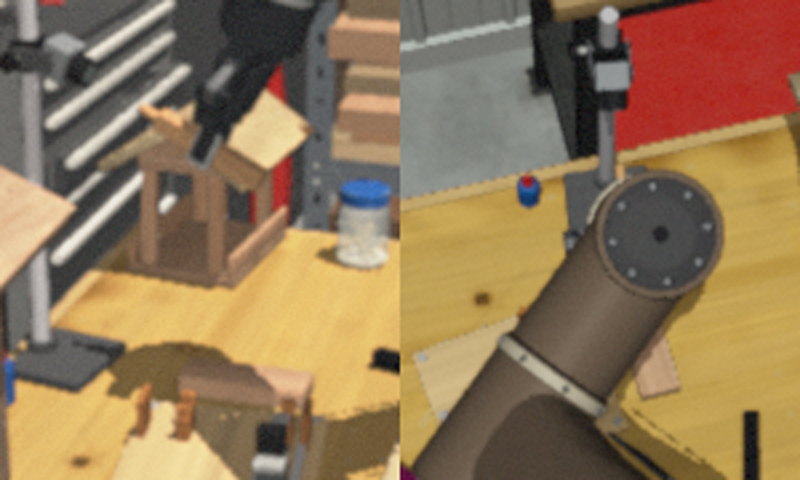

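The post is held with its tenon (crop (145,110)) pointing up the line towards the lens (crop (80,70)). The saddles are empty, the lock is open, and everything else stands where it was.

```bash
python3 -c "
from h import *
print(finish_job())"
```

```text
the job is handed in; nothing more can be done
None
```

The job is handed in: the lock is open at its end stop, and the wooden post is held still in front of the inspection camera, tenon towards the lens, with the tip measured about 60 mm from the glass (the two views differ by about 5 mm either way) and within roughly 2 mm of the camera's line of sight.

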